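# Put the charcoal box away in the drawer

### The job

Take the box of charcoal sticks off the sloping wooden rest and lay it flat, label up, in the open drawer of the little wooden chest; do not drop it, charcoal breaks. Let go of it, then slide the drawer gently and fully shut, and leave the two jars and the tape roll where they are.

Things in the scene. Friction and masses are not known exactly. Their poses are not given: they have to be found in the camera images.
- box_center (a point): Centre of the loose dark grey card box of charcoal sticks with a pale label on top, 115 x 60 x 22 mm along its own x, y, z (z comes out of the label). It starts leaning on the rest with its face 35 degrees from level, its long x axis running up the slope; grasp it across its 60 mm width (y). 100 to 210 g.
- charcoal_box: The same box of charcoal sticks: origin at the centre of its underside, 11 mm under box_center, axes as for it.
- rest: Sloping wooden rest, fixed to the table: a board 112 x 44 mm on four brass pins over a base 110 x 54 x 8 mm, with a 14 mm lip at its low end, its -x end. Origin at the centre of the base's underside; the middle of the board is 48 mm above the table. The box overhangs the board by 8 mm on each side.
- chest: Low wooden chest with two drawers one over the other, fixed to the table, 215 x 190 x 96 mm (x, y, z), origin at the centre of its underside, its front at its -x side, which faces to the robot's left. The upper drawer stands open; the lower one is a fixed front.
- drawer_floor (a point): Centre of the upper drawer's inner floor, 52 mm above the table; moves with the drawer, which slides out along its -x. Inside it is 184 mm long (x), 156 mm wide (y); front panel 12 mm thick, 35 mm higher than the floor, other walls 6 mm thick, 28 mm high. Open by q, only the foremost q of its inside is clear of the chest's top, whose underside is 36 mm above this floor.
- drawer_knob (a point): Foremost point of the brass knob in the middle of the upper drawer's front: 20 mm across, it stands out 19 mm, its axis is 64 mm above the table. Moves with the drawer.
- drawer (a joint): How far the upper drawer is open, m: 0 fully shut against its stop, 0.175 fully open. It slides with about 1 N of friction and stays where it is left.
- jar_1: Black plastic jar with a grey lid, 44 mm across, 68 mm tall, origin at the centre of its underside.
- jar_2: Black plastic jar with a grey lid, 44 mm across, 71 mm tall, origin at the centre of its underside.
- tape_roll: Roll of cream masking tape lying flat, 104 mm across, 25 mm high, origin at the centre of its underside.
There are look-alikes about, which are no part of the job. What is shaped like the charcoal_box but orange is not meant.

How it is judged:
On the way:
1. the box lies flat, label up, on the floor of the open drawer and has been let go (value of joint drawer above 0.06 m and z of box_center in the frame of drawer_floor between 0.005 and 0.016 m and x of box_center in the frame of drawer_floor between -0.092 and 0.092 m and y of box_center in the frame of drawer_floor between -0.078 and 0.078 m and angle between box_center's own z axis and vertical below 0.12 rad and contact force between the fingers and charcoal_box below 0.1 N), for 0.2 s.
At the end, for the whole second after the job is handed in: The drawer is shut to within 5 mm of its stop, and the box lies still in it, flat on its floor (within 7 degrees, centre 5 to 16 mm above the floor) with the label up (value of joint drawer below 0.005 m and z of box_center in the frame of drawer_floor between 0.005 and 0.016 m and x of box_center in the frame of drawer_floor between -0.092 and 0.092 m and y of box_center in the frame of drawer_floor between -0.078 and 0.078 m and angle between box_center's own z axis and vertical below 0.12 rad and linear speed of charcoal_box below 0.02 m/s); the robot touches nothing.
It fails at once if the box falls freely at over 0.6 m/s (a drop of about 2 cm) (linear speed of charcoal_box above 0.6 m/s and contact force between the fingers and charcoal_box below 0.1 N).
It fails at once if the drawer is slammed: shut at over 0.5 m/s (velocity of joint drawer below -0.5 m/s).
It fails at once if a jar or the tape roll is moved by over 3 cm (distance of any of jar_1, jar_2, tape_roll from where it was at the start of the episode above 0.03 m).
It also fails if it takes over 51 s, if anything falls off the work surface, if the arm or the gripper's body presses on something with over 40 N, if the wrist force passes 120 N, or if a joint passes its speed limit or range.

### The arm

A 7-joint arm with a two-finger parallel gripper is mounted at the origin on a cart in front of the work surface, level with it; the furniture and walls round the work are solid. World frame = base frame: x ahead of the robot, y to its left, z up, the work surface at z = 0. Lengths are in m, angles in rad, forces in N, time in s.
With the tool pointing down it reaches from about 0.425 to 0.95 m from the base axis. Payload 4.7 kg.
Tool frame: the origin (TCP) lies on the front face of the gripper's body, between the roots of the fingers; the fingertips stand 70 mm ahead of it and the grasp point (between the pads) lies 51 mm ahead of it; z points along the fingers, y is the line along which they close (so a half turn about z gives the same grasp; the last joint's range is limited). The gripper opens to 87 mm and grips with 3 to 60 N. Pads are 19 mm wide; open, the fingers measure 117 mm over their backs; the gripper's body (75 mm by 190 mm) begins 51 mm behind the grasp point.
Start: joints at [-1.351, 0.469, -0.049, 1.532, 0.024, 1.141, -0.082], TCP at [0.166, 0.654, 0.292] pointing down, gripper open.
Joint ranges: [-2.59, 2.59], [-0.33, 1.99], [-1.39, 1.29], [0.1, 2.45], [-1.04, 4.18], [0.21, 1.99], [-2.66, 2.66]. Speed limits (rad/s): [2.57, 2.57, 3.14, 3.14, 3.14, 3.14, 3.14].

### API

Orientations are given as a unit quaternion [x, y, z, w].
In Python, from rig import monitor, imaging, ticket gives the robot as it stands.
- The arm moves only by the shell command python3 -m crank 'ROWS'. ROWS is JSON, a list of rows, each a list of 7 numbers: the shift along the world's x, y, z scaled (see below), then the turn, a rotation vector about the world's x, y, z scaled (see below), then the opening, from 0 (shut) to 1 (fully open). A call has exactly 8 rows; each row shifts and turns the commanded pose from where the row before left it; what a row does not reach is not made up. The controller multiplies each number of a shift by 0.4 m and each number of a turn by 360 degrees. A row lasts 1/8 s, in which the tool goes at most 62.5 mm and 10.7 degrees, less where a joint would pass 70% of its speed; a pose out of reach is approached as far as the arm can. A call with a number of a shift or a turn outside -1 to 1 is refused whole. A call with a gripper value outside its range is refused whole. The fingers move at their own pace and stop on an object; the grip force is fixed at half the most. Time passes only in rows, so rows that do not move let the fingers close, or fill a call up. It gives the time, the measured TCP pose, the force, the opening and the grip force at its end, in the units of the state.
- monitor.get_obs(): the state, without advancing time (a new reading comes with each control period).
- imaging.get_image(name): name is "scene" or "top" or "wrist"; returns a dict with "image" (400x640x3 uint8, red, green, blue), "fx", "fy", "cx", "cy" (pixels), "R" (3x3) and "t" (3): a world point X has camera coordinates R X + t. Camera axes: x right, y down, z forward; pixel columns grow to the right and rows downward; lengths in m; the calibration is good to about 2 mm. A picture is of the moment at which its call begins. There is no depth.
- ticket.job_done(): hands the job in; it is judged then, once.
The state is a dict: "t": time; "qpos": joint angles; "joint_vel": joint speeds; "joint_efforts": joint torques, N m; "tool_pos": TCP position; "tcp_rot": TCP orientation; "wrist_force": force on the tool from outside, world axes, zero at the start; "ft_torque": the same for the moment, N m; "opening": finger opening in m; "grasp_force": force on a finger pad.
Only numpy, scipy, OpenCV 4.12 (cv2) and the standard library are available. Lean on these libraries where they do the work, as an engineer would, in place of code of your own. Each camera call takes 0.05 s, during which the arm holds its last target. There are 200 camera calls.

## Working session

There is one attempt and no reset: what is moved stays moved. The work goes in short steps, Python scripts to look and compute and a shell command to move; the robot and the scene stay as the last step left them, time stands still between calls to the robot, and variables do not carry over. Pictures are saved under pics/ and viewed, at most 12 in all, crops included, and the job is handed in when it is done.

```bash
mkdir -p pics; python3 - <<'E'
from rig import monitor, imaging
import cv2,pickle
print(monitor.get_obs())
for n in ("scene","top"):
    d=imaging.get_image(n); pickle.dump(d,open(n+"0.pkl","wb"))
    cv2.imwrite(f"pics/{n}0.png",d["image"][:,:,::-1]); print(n,d["fx"],d["cx"],d["cy"],d["R"],d["t"])
E
```

```text
{'t': 0.0, 'qpos': array([-1.35086526,  0.46946591, -0.04861418,  1.5337019 ,  0.024152  ,
        1.14096495, -0.08229286]), 'joint_vel': array([ 0.00011805, -0.00038032,  0.00221052, -0.0012327 ,  0.00015192,
       -0.00020843,  0.00081533]), 'joint_efforts': array([ 8.81796745e-05, -5.07986176e+01, -8.08766135e-02, -2.36149514e+01,
       -6.14192057e-02,  3.81668285e-02,  1.79732615e-04]), 'tool_pos': array([0.16610527, 0.65376898, 0.29117949]), 'tcp_rot': array([ 1.24056135e-01,  9.92274721e-01, -9.74014979e-04, -6.68783418e-05]), 'wrist_force': array([-0.10965873, -0.64271572,  0.169367  ]), 'ft_torque': array([ 0.04922841, -0.00568122,  0.01669859]), 'grasp_force': 0.0, 'opening': 0.08708145209987683}
scene 441.78635897196426 321.81114943389065 198.20872567654297 [[ 0.90179455 -0.43197839 -0.01269887]
 [-0.2375898  -0.47101703 -0.84952578]
 [ 0.36099539  0.76911484 -0.52739425]] [-0.49871486  0.21267049  1.08090025]
top 369.20386030598826 311.69836971905636 202.10240592008876 [[-0.0077628  -0.99964821  0.02536111]
 [-0.99629314  0.0055589  -0.08584328]
 [ 0.0856721  -0.02593349 -0.99598582]] [0.02076314 0.56450542 0.93344627]
```

View pics/scene0.png

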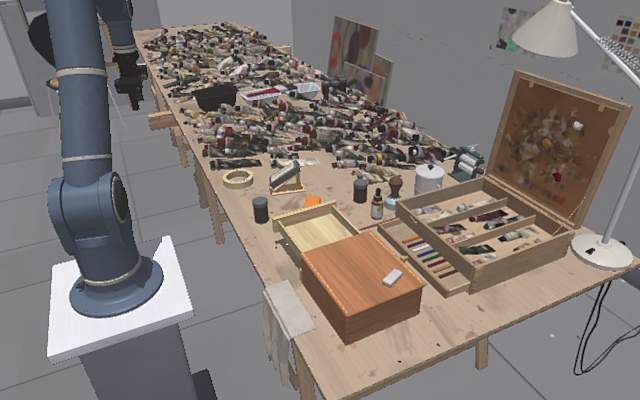

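View pics/top0.png

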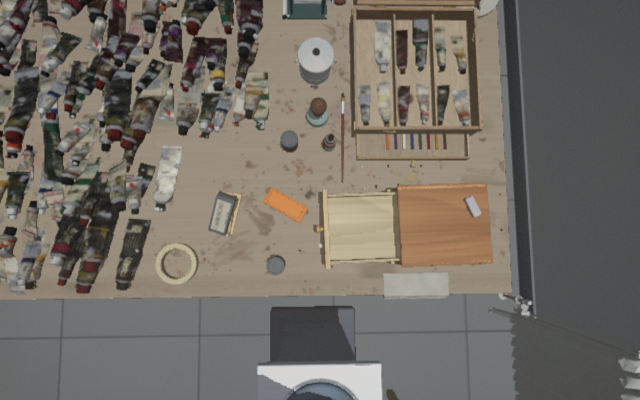

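The scene view shows the rest with its box near (287,177) and the open drawer near (318,230). In the top view the box is at about (223,213), the jars at (289,140) and (276,265), the tape at (176,263) and the drawer knob at (318,229). Next I'll zoom in.

```bash
cat > h.py <<'E'
import numpy as np,pickle
def ray(d,u,v):
    R=np.array(d["R"]);t=np.array(d["t"])
    return -R.T@t, R.T@np.array([(u-d["cx"])/d["fx"],(v-d["cy"])/d["fy"],1])
def plane(d,u,v,z):
    o,r=ray(d,u,v); return o+r*(z-o[2])/r[2]
def two(d1,p1,d2,p2):
    o1,r1=ray(d1,*p1);o2,r2=ray(d2,*p2)
    s=np.linalg.lstsq(np.c_[r1,-r2],o2-o1,rcond=None)[0]
    a=o1+r1*s[0];b=o2+r2*s[1]; return (a+b)/2,np.linalg.norm(a-b)
def proj(d,X):
    c=np.array(d["R"])@X+np.array(d["t"]); return c[0]/c[2]*d["fx"]+d["cx"],c[1]/c[2]*d["fy"]+d["cy"]
E
python3 - <<'E'
from h import *
import cv2
s=pickle.load(open("scene0.pkl","rb"));t=pickle.load(open("top0.pkl","rb"))
a=cv2.resize(t["image"][180:250,195:255],None,fx=6.6,fy=6.6,interpolation=cv2.INTER_CUBIC)
b=cv2.resize(s["image"][145:205,255:320],None,fx=6.1,fy=7.7,interpolation=cv2.INTER_CUBIC)
cv2.imwrite("pics/z0.png",np.hstack([a[:462],b[:462]])[:,:,::-1]); print(a.shape,b.shape)
for n,p,z in [("box",(223,213),.06),("jar far",(289,140),.07),("jar near",(276,265),.07),("tape",(176,263),.025),("knob",(318,229),.064),("fronttop L",(324,192),.087),("fronttop R",(326,267),.087),("chest fl",(398,185),.096),("chest fr",(400,267),.096),("chest bl",(487,184),.096)]: print(n,plane(t,*p,z).round(3))
E
```

```text
(462, 396, 3) (462, 396, 3)
box [0.536 0.238 0.06 ]
jar far [0.717 0.074 0.07 ]
jar near [0.408 0.106 0.07 ]
tape [0.412 0.362 0.025]
knob [0.494 0.003 0.064]
fronttop L [ 0.584 -0.011  0.087]
fronttop R [ 0.403 -0.014  0.087]
chest fl [ 0.599 -0.191  0.096]
chest fr [ 0.403 -0.19   0.096]
chest bl [ 0.6   -0.409  0.096]
```

View pics/z0.png

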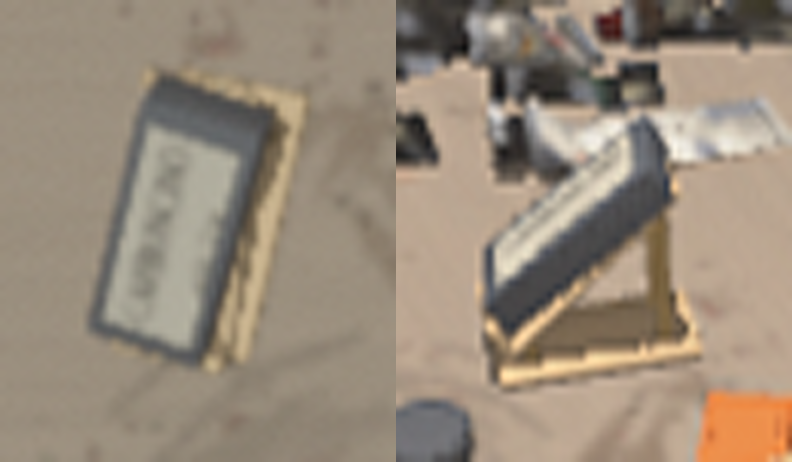

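The label is clear in both views: the box's high end points to world +x, with yaw about -15°. Now to measure it.

```bash
python3 - <<'E'
from h import *
import cv2
s=pickle.load(open("scene0.pkl","rb"));t=pickle.load(open("top0.pkl","rb"))
def box(d,r0,r1,c0,c1,vmax):
    im=d["image"][r0:r1,c0:c1].astype(int); 
    m=((im.max(2)<vmax)&(im[...,0]-im[...,2]<12)).astype(np.uint8)
    c=max(cv2.findContours(m,0,cv2.CHAIN_APPROX_NONE)[0],key=cv2.contourArea)
    h=cv2.convexHull(c); return h[:,0]+[c0,r0]
ht=box(t,185,245,200,245,115); 
rt=cv2.minAreaRect(ht.astype(np.float32)); print("top outline",rt)
p=cv2.boxPoints(rt)
# label mask: grey pale inside outline
def label(d,r0,r1,c0,c1):
    im=d["image"][r0:r1,c0:c1].astype(int)
    m=((im.min(2)>118)&(im[...,0]-im[...,2]<26)&(im[...,0]-im[...,2]>-5)).astype(np.uint8)
    m=cv2.morphologyEx(m,cv2.MORPH_CLOSE,np.ones((3,3)))
    c=max(cv2.findContours(m,0,cv2.CHAIN_APPROX_NONE)[0],key=cv2.contourArea)
    M=cv2.moments(cv2.convexHull(c)); return np.array([M["m10"]/M["m00"]+c0,M["m01"]/M["m00"]+r0]),cv2.minAreaRect(c+[c0,r0])
lt=label(t,195,236,207,236); ls=label(s,160,190,267,298)
print(lt,ls)
X,e=two(t,lt[0],s,ls[0]); print("label centre",X,e)
for z in(.064,.066,.068,.07): print(z,plane(t,*lt[0],z).round(4))
# yaw: label long axis cast on tilted plane
o=plane(t,*lt[0],.067)
def quad(psi):
    n=np.array([-np.sin(.611)*np.cos(psi),-np.sin(.611)*np.sin(psi),np.cos(.611)])
    P=[]
    for q in cv2.boxPoints(lt[1]):
        c,r=ray(t,*q); P.append(c+r*((o-c)@n)/(r@n))
    return np.array(P)
P=quad(-.255); print(P.round(4),np.linalg.norm(np.diff(P,axis=0),axis=1))
E
```

```text
top outline ((221.26414489746094, 213.075439453125), (19.23047637939453, 40.384002685546875), 15.945395469665527)
(array([219.9298802 , 214.91825229]), ((219.1034393310547, 215.25860595703125), (17.121110916137695, 31.34537696838379), 15.068489074707031)) (array([281.57595276, 168.32796565]), ((279.84613037109375, 166.7692108154297), (15.531603813171387, 36.055511474609375), 56.30992889404297))
label centre [0.52844643 0.240876   0.08162004] 0.0030162930581804238
0.064 [0.5308 0.2443 0.064 ]
0.066 [0.5307 0.2438 0.066 ]
0.068 [0.5306 0.2434 0.068 ]
0.07 [0.5305 0.2429 0.07  ]
[[0.4989 0.2824 0.0387]
 [0.5701 0.2504 0.0926]
 [0.5592 0.211  0.0922]
 [0.4874 0.2409 0.0382]] [0.09486068 0.04087381 0.09468268]
```

```bash
python3 -m crank '[[0.088,-0.122,-0.03,-0.0031,-0.0118,0,1],[0.088,-0.122,-0.03,-0.0031,-0.0118,0,1],[0.088,-0.122,-0.03,-0.0031,-0.0118,0,1],[0.088,-0.122,-0.03,-0.0031,-0.0118,0,1],[0.088,-0.122,-0.03,-0.0031,-0.0118,0,1],[0.088,-0.122,-0.03,-0.0031,-0.0118,0,1],[0.088,-0.122,-0.03,-0.0031,-0.0118,0,1],[0.088,-0.122,-0.03,-0.0031,-0.0118,0,1]]'
python3 - <<'E'
from rig import monitor, imaging
import cv2,pickle
from scipy.spatial.transform import Rotation as R
for n in("wrist",):
    d=imaging.get_image(n); pickle.dump(d,open(n+"1.pkl","wb")); cv2.imwrite(f"pics/{n}1.png",d["image"][:,:,::-1])
o=monitor.get_obs(); print(o["t"],o["tool_pos"],R.from_quat(o["tcp_rot"]).as_matrix())
E
```

```text
t: 1.1
tool_pos: [0.4485, 0.2622, 0.1961]
tcp_rot: [0.118, 0.946, -0.04, 0.3]
wrist_force: [1.7, -0.4, 0.4]
opening: 0.0872
grasp_force: 0.0
1.15 [0.44971003 0.25290438 0.19420564] [[-0.78982313  0.25941569  0.55577236]
 [ 0.20353553  0.965658   -0.16148656]
 [-0.57857818 -0.0144264  -0.81549934]]
```

View pics/wrist1.png

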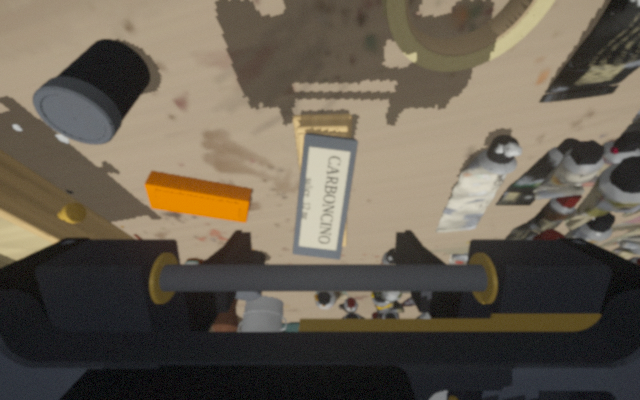

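The wrist view shows the box nearly face-on, with label-face corners at about (306,135), (356,139), (339,258) and (292,253). I'll retake it once settled and cast the corners onto the tilted plane.

```bash
cat > m.py <<'E'
from h import *
from rig import monitor, imaging
import cv2
from scipy.spatial.transform import Rotation as Ro
d=imaging.get_image("wrist"); im=d["image"][110:285,270:380].astype(int)
hsv=cv2.cvtColor(d["image"],cv2.COLOR_RGB2HSV)[110:285,270:380]
m=(im[...,0]-im[...,2]<14).astype(np.uint8)
m[128:]=0 if False else m[128:]
m=cv2.morphologyEx(m,cv2.MORPH_OPEN,np.ones((5,5)))
cs=cv2.findContours(m,0,cv2.CHAIN_APPROX_NONE)[0]
c=[c for c in cs if cv2.pointPolygonTest(c,(52,85),False)>=0][0]
rt=cv2.minAreaRect(c); q=cv2.boxPoints(rt)+[270,110]
print(rt[0][0]+270,rt[0][1]+110,rt[1:],q.round(1).tolist())
v=d["image"].copy(); cv2.polylines(v,[q.astype(int)],True,(255,0,0)); cv2.imwrite("pics/seg.png",cv2.resize(v[100:290,250:400],None,fx=3,fy=3)[:,:,::-1])
o=monitor.get_obs(); T=Ro.from_quat(o["tcp_rot"]).as_matrix(); print(o["t"],o["tool_pos"],T[:,1],T[:,2])
for z in (.064,.067,.070,.073):
    psi=-.255
    for _ in range(4):
        n=np.array([-np.sin(.611)*np.cos(psi),-np.sin(.611)*np.sin(psi),np.cos(.611)])
        a=plane(d,*(rt[0]+np.array([270,110])),z)
        P=[]
        for k in q:
            c0,r=ray(d,*k); P.append(c0+r*((a-c0)@n)/(r@n))
        P=np.array(P); E=[P[1]-P[0],P[2]-P[1]]; E.sort(key=np.linalg.norm)
        L=E[1]*np.sign(E[1][0]); psi=np.arctan2(L[1],L[0])
    print(z,a.round(4),"psi",psi,[np.linalg.norm(e).round(4) for e in E],"elev",np.arctan2(L[2],np.hypot(L[0],L[1])))
    tgt=a+.049*n; print("  n",n.round(3),"TCP tgt",tgt.round(4),"delta",(tgt-o["tool_pos"]).round(4))
E
python3 m.py
```

```text
Traceback (most recent call last):
  File "m.py", line 11, in <module>
    c=[c for c in cs if cv2.pointPolygonTest(c,(52,85),False)>=0][0]
      ~~~~~~~~~~~~~~~~~~~~~~~~~~~~~~~~~~~~~~~~~~~~~~~~~~~~~~~~~~~^^^
IndexError: list index out of range
```

```bash
sed -i 's/^m\[128.*$//; s/^m=(im.*$/m=(im[...,0]-im[...,2]<6).astype(np.uint8)/; s/^m=cv2.morph.*$//; s/^c=\[c for.*$/c=max([c for c in cs if cv2.boundingRect(c)[1]<150],key=cv2.contourArea)/' m.py
python3 -c "
import pickle;d=pickle.load(open('wrist1.pkl','rb'))['image'];print(d[190,285:365:4].tolist())"; python3 m.py
```

```text
[[162, 141, 117], [160, 141, 117], [162, 144, 120], [162, 144, 126], [110, 116, 119], [153, 150, 138], [195, 192, 172], [212, 207, 187], [211, 206, 186], [211, 207, 187], [176, 171, 153], [188, 184, 166], [190, 185, 167], [201, 197, 177], [211, 207, 188], [147, 148, 141], [119, 120, 120], [172, 155, 132], [177, 160, 136], [180, 164, 140]]
333.4656181335449 196.88875579833984 ((52.581085205078125, 121.47554779052734), 6.788974285125732) [[300.2, 254.1], [314.5, 133.5], [366.8, 139.7], [352.4, 260.3]]
1.25 [0.44785431 0.260252   0.19518352] [ 0.25267563  0.96751507 -0.00834377] [ 0.55450051 -0.15186917 -0.81820837]
0.064 [0.5282 0.2422 0.064 ] psi -0.40838486726852274 [np.float64(0.0437), np.float64(0.109)] elev 0.6109999999999999
  n [-0.527  0.228  0.819] TCP tgt [0.5024 0.2534 0.1041] delta [ 0.0545 -0.0069 -0.091 ]
0.067 [0.5246 0.243  0.067 ] psi -0.4083848672685228 [np.float64(0.0429), np.float64(0.107)] elev 0.6109999999999997
  n [-0.527  0.228  0.819] TCP tgt [0.4988 0.2542 0.1071] delta [ 0.051  -0.0061 -0.088 ]
0.07 [0.5211 0.2438 0.07  ] psi -0.4083848672685225 [np.float64(0.0421), np.float64(0.105)] elev 0.6109999999999998
  n [-0.527  0.228  0.819] TCP tgt [0.4953 0.255  0.1101] delta [ 0.0474 -0.0053 -0.085 ]
0.073 [0.5175 0.2446 0.073 ] psi -0.4083848672685228 [np.float64(0.0413), np.float64(0.1029)] elev 0.6109999999999995
  n [-0.527  0.228  0.819] TCP tgt [0.4917 0.2558 0.1131] delta [ 0.0439 -0.0045 -0.082 ]
```

View pics/seg.png

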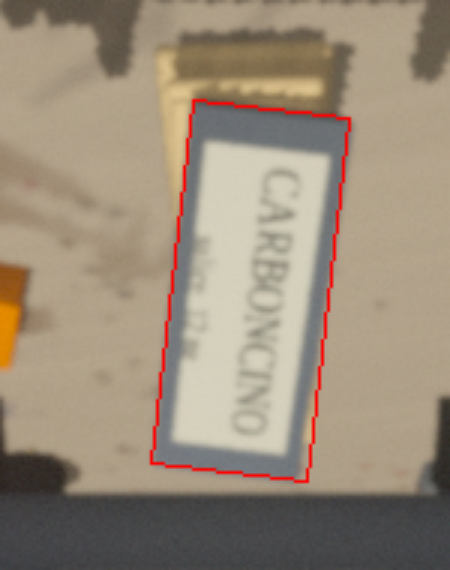

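```bash
python3 - <<'E'
from h import *
from rig import imaging
d=imaging.get_image("wrist"); pickle.dump(d,open("wrist2.pkl","wb"))
t=pickle.load(open("top0.pkl","rb"))
print(d["fx"],d["fy"],t["fx"],t["fy"],d["R"],-d["R"].T@d["t"])
T=np.array([(192,347),(105,320),(150,122),(243,150)])/6.6+[195,180]
W=np.array([(205,140),(330,155),(287,457),(172,443)])/3+[250,100]
T-=0.42;W-=.33
P=[]
for a,b in zip(T,W):
    x,e=two(t,a,d,b); P.append(x); print(x.round(4),round(e,4))
P=np.array(P); L=(P[3]+P[2]-P[0]-P[1])/2; Wd=(P[1]+P[2]-P[0]-P[3])/2
print("L",L,np.linalg.norm(L),"elev",np.degrees(np.arctan2(L[2],np.hypot(*L[:2]))),"psi",np.degrees(np.arctan2(L[1],L[0])),"W",Wd,np.linalg.norm(Wd),"cos",L@Wd/np.linalg.norm(L)/np.linalg.norm(Wd),"c",P.mean(0))
E
```

```text
291.0483807632581 291.0483807632581 369.20386030598826 369.20386030598826 [[ 0.25239679  0.96757663 -0.00955628]
 [ 0.60879172 -0.15111424  0.77880494]
 [ 0.75210937 -0.20238565 -0.62719339]] [0.33620012 0.28928615 0.22631891]
[0.4894 0.2414 0.0388] 0.0035
[0.4997 0.2741 0.0428] 0.0042
[0.5701 0.2461 0.0953] 0.0041
[0.5601 0.2127 0.0916] 0.0032
L [ 0.07050457 -0.02837018  0.05262951] 0.09244255843001922 elev 34.7029039936705 psi -21.919255609648644 W [0.01014875 0.03300709 0.00388333] 0.03474975679871331 cos -0.0051383645879085945 c [0.52984077 0.24358696 0.06714899]
```

Triangulation gives a label centre of about (0.529, 0.244, 0.066), elevation 35° and yaw about -22°. I'll align and descend partway.

```bash
python3 -m crank '[[-0.004,0.04,-0.013,0,0,-0.02,1],[0,0,0,0,0,0,1],[0.027,-0.011,-0.041,0,0,0,1],[0.027,-0.011,-0.041,0,0,0,1],[0.027,-0.011,-0.041,0,0,0,1],[0,0,0,0,0,0,1],[0,0,0,0,0,0,1],[0,0,0,0,0,0,1]]'
python3 - <<'E'
from h import *
from rig import monitor, imaging
import cv2
from scipy.spatial.transform import Rotation as Ro
d=imaging.get_image("wrist"); pickle.dump(d,open("wrist3.pkl","wb")); cv2.imwrite("pics/wrist3.png",d["image"][:,:,::-1])
o=monitor.get_obs(); T=Ro.from_quat(o["tcp_rot"]).as_matrix(); p=o["tool_pos"]
print(o["t"],p,T)
# ideal tip positions and label-centre axis point
for n,v in [("tipL",[0,.0435,.07]),("tipR",[0,-.0435,.07]),("axis",[0,0,.088])]: print(n,proj(d,p+T@np.array(v)))
E
```

```text
t: 2.3
tool_pos: [0.4783, 0.2673, 0.1426]
tcp_rot: [0.177, 0.937, -0.058, 0.296]
wrist_force: [-0.6, 0.2, 0.5]
opening: 0.0869
grasp_force: 0.0
2.35 [0.47840833 0.26723918 0.14253416] [[-0.76177255  0.36605545  0.53451473]
 [ 0.29765353  0.93058744 -0.21309481]
 [-0.57541721 -0.00322958 -0.81785366]]
tipL (np.float64(395.36135087995274), np.float64(247.68335302813549))
tipR (np.float64(252.04144035710985), np.float64(247.49124364904958))
axis (np.float64(323.65104551011973), np.float64(235.89289255992807))
```

View pics/wrist3.png

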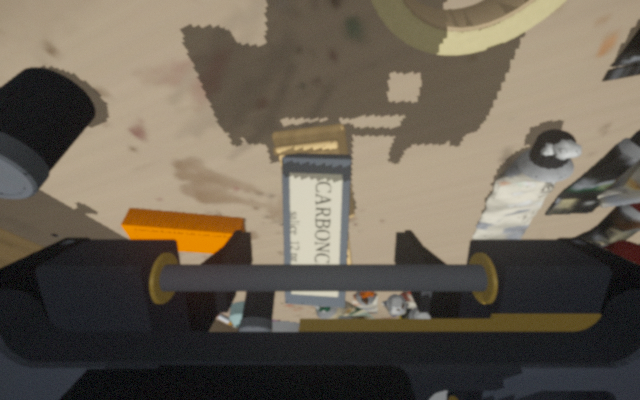

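The fingers straddle the box (face columns 284–350, tool axis at 324), so it sits about 4 mm to the -y side. I'll correct that, descend the last 43 mm and close.

```bash
python3 -m crank '[[-0.004,-0.009,0,0,0,0,1],[0.019,-0.0077,-0.029,0,0,0,1],[0.019,-0.0077,-0.029,0,0,0,1],[0.019,-0.0077,-0.029,0,0,0,1],[0,0,0,0,0,0,1],[0,0,0,0,0,0,0],[0,0,0,0,0,0,0],[0,0,0,0,0,0,0]]'; python3 -m crank '[[0,0,0,0,0,0,0],[0,0,0,0,0,0,0],[0,0,0,0,0,0,0],[0,0,0,0,0,0,0],[0,0,0,0,0,0,0],[0,0,0,0,0,0,0],[0,0,0,0,0,0,0],[0,0,0,0,0,0,0]]'
```

```text
t: 3.35
tool_pos: [0.4997, 0.2541, 0.1074]
tcp_rot: [0.177, 0.937, -0.058, 0.296]
wrist_force: [0.2, 0.2, -0.4]
opening: 0.0648
grasp_force: 0.0
t: 4.35
tool_pos: [0.4998, 0.2541, 0.1072]
tcp_rot: [0.177, 0.937, -0.058, 0.296]
wrist_force: [-3.1, 0.6, 5.7]
opening: 0.0456
grasp_force: 29.9
```

```bash
python3 -m crank '[[-0.005,0.002,0.008,0,0,0,0],[-0.005,0.002,0.008,0,0,0,0],[-0.005,0.002,0.008,0,0,0,0],[-0.005,0.002,0.008,0,0,0,0],[-0.007,0.003,0.012,0,0,0,0],[-0.007,0.003,0.012,0,0,0,0],[-0.007,0.003,0.012,0,0,0,0],[0,0,0,0,0,0,0]]'
python3 - <<'E'
from rig import imaging
import cv2,numpy as np
a=imaging.get_image("wrist")["image"]; b=imaging.get_image("scene")["image"][120:220,220:380]
cv2.imwrite("pics/lift.png",np.vstack([a[100:340,100:540],cv2.resize(b,(440,275))])[:,:,::-1])
E
```

```text
t: 5.35
tool_pos: [0.4833, 0.261, 0.1347]
tcp_rot: [0.177, 0.937, -0.058, 0.296]
wrist_force: [0.3, -0.4, -2.2]
opening: 0.0453
grasp_force: 30.0
```

View pics/lift.png

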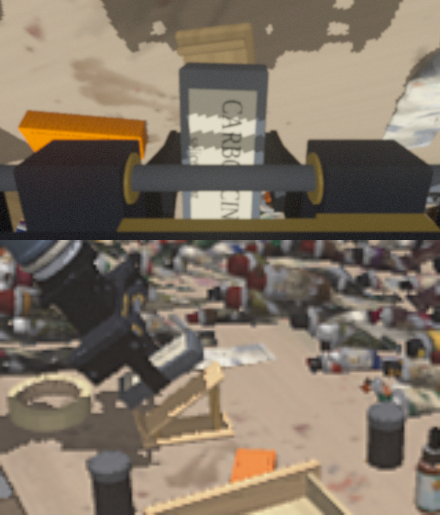

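The box is held clear of the rest and weighs about 2 N. Next I'll lift, level and straighten it.

```bash
python3 -m crank '[[0,0,0.08,0,0,0,0],[0,0,0.08,0.0089,0.0227,0,0],[0,0,0.08,0.0089,0.0227,0,0],[0,0,0.08,0.0089,0.0227,0,0],[0,0,0,0.0089,0.0227,0,0],[0,0,0,0,0,0.02,0],[0,0,0,0,0,0.02,0],[0,0,0,0,0,0.02,0]]'; python3 -m crank '[[0,-0.06,0,0,0,0,0],[0.004,-0.114,0,0,0,0,0],[0.004,-0.128,0,0,0,0,0],[0.004,-0.128,0,0,0,0,0],[0.004,-0.128,0,0,0,0,0],[0.004,-0.128,0,0,0,0,0],[0.004,-0.128,0,0,0,0,0],[0,-0.10,0,0,0,0,0]]'
python3 - <<'E'
from h import *
from rig import monitor, imaging
import cv2
from scipy.spatial.transform import Rotation as Ro
d=imaging.get_image("top");w=imaging.get_image("wrist"); pickle.dump((d,w),open("h4.pkl","wb"))
o=monitor.get_obs();T=Ro.from_quat(o["tcp_rot"]).as_matrix(); print(o["t"],o["tool_pos"],T,o["grasp_force"])
cv2.imwrite("pics/h4.png",np.vstack([w["image"][60:340],cv2.resize(d["image"][170:285,300:520],(640,320))])[:,:,::-1])
E
```

```text
t: 6.45
tool_pos: [0.4848, 0.2578, 0.2474]
tcp_rot: [-0.001, 0.999, -0.009, 0.033]
wrist_force: [0.3, 0.0, -2.5]
opening: 0.0457
grasp_force: 30.0
t: 7.45
tool_pos: [0.4937, -0.1097, 0.2477]
tcp_rot: [0.002, 0.999, -0.008, 0.033]
wrist_force: [0.9, 0.3, -1.5]
opening: 0.0455
grasp_force: 30.0
7.55 [ 0.49334303 -0.11278133  0.24776602] [[-0.997836    0.01101512  0.06482272]
 [ 0.0097956   0.99976957 -0.01910092]
 [-0.06501818 -0.01842461 -0.99771397]] 29.957805778831244
```

View pics/h4.png

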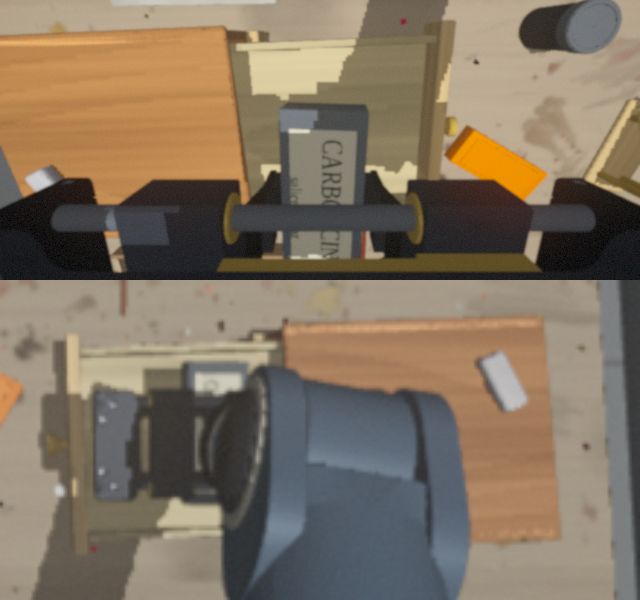

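The box hangs label-up over the open drawer, about 4° off level. I'll work out its offset from the tool and the drawer's geometry from this top view, at zoomed points (215,362) and (200,500) for the box.

```bash
python3 - <<'E'
from h import *
d,w=pickle.load(open("h4.pkl","rb"))
f=lambda x,y:(x/2.909+300,(y-280)/2.783+170)
for n,p,z in [("box hi",(215,363),.195),("box lo",(200,501),.195),("wallfar",(170,355),.08),("wallnear",(150,535),.08),("front out top far",(66,335),.087),("front out near",(78,552),.087),("front in far",(79,335),.087),("front in near",(88,550),.087),("chest far",(284,320),.096)]:
    print(n,plane(d,*f(*p),z).round(3))
print("wrist lo corners",[plane(w,*p,.195).round(3) for p in((281,165),(367,167))])
print("wrist chest edge/front panel",[plane(w,*p).round(3) for p in((245,240,.096),(225,88,.096),(415,240,.087),(430,140,.087),(440,200,.087))])
E
```

```text
box hi [ 0.554 -0.112  0.195]
box lo [ 0.449 -0.098  0.195]
wallfar [ 0.572 -0.096  0.08 ]
wallnear [ 0.415 -0.077  0.08 ]
front out top far [ 0.589 -0.008  0.087]
front out near [ 0.402 -0.016  0.087]
front in far [ 0.589 -0.019  0.087]
front in near [ 0.403 -0.024  0.087]
chest far [ 0.6   -0.19   0.096]
wrist lo corners [array([ 0.443, -0.137,  0.195]), array([ 0.444, -0.095,  0.195])]
wrist chest edge/front panel [array([ 0.536, -0.192,  0.096]), array([ 0.405, -0.194,  0.096]), array([ 0.54 , -0.033,  0.087]), array([ 0.447, -0.03 ,  0.087]), array([ 0.5  , -0.015,  0.087])]
```

```bash
python3 -m crank '[[0.01,0.01,0,0.003,0.0103,0,0],[0,0,-0.05,0,0,0,0],[0,0,-0.06,0,0,0,0],[0,0,-0.06,0,0,0,0],[0,0,-0.06,0,0,0,0],[0,0,-0.045,0,0,0,0],[0,0,0,0,0,0,0],[0,0,0,0,0,0,0]]'; python3 - <<'E'
from rig import monitor
from scipy.spatial.transform import Rotation as Ro
o=monitor.get_obs();print(o["tool_pos"],Ro.from_quat(o["tcp_rot"]).as_matrix()[:,2],o["wrist_force"])
E
```

```text
t: 8.55
tool_pos: [0.4989, -0.1028, 0.1385]
tcp_rot: [0.001, 1.0, 0.001, 0.001]
wrist_force: [0.5, 0.0, -1.8]
opening: 0.0456
grasp_force: 30.0
[ 0.49886643 -0.10279185  0.13845309] [ 0.00221886  0.00299215 -0.99999306] [ 0.51250148  0.04359668 -1.81104215]
```

```bash
python3 -m crank '[[0,0,-0.005,0,0,0,0],[0,0,-0.005,0,0,0,0],[0,0,-0.005,0,0,0,0],[0,0,-0.005,0,0,0,0],[0,0,-0.004,0,0,0,0],[0,0,-0.003,0,0,0,0],[0,0,0,0,0,0,0],[0,0,0,0,0,0,0]]';  python3 -m crank '[[0,0,-0.002,0,0,0,0],[0,0,-0.002,0,0,0,0],[0,0,-0.002,0,0,0,0],[0,0,-0.001,0,0,0,0],[0,0,0,0,0,0,0],[0,0,0,0,0,0,0],[0,0,0,0,0,0,0],[0,0,0,0,0,0,0]]'
```

```text
t: 9.55
tool_pos: [0.4985, -0.103, 0.1272]
tcp_rot: [0.001, 1.0, 0.002, 0.001]
wrist_force: [0.3, -0.3, -1.3]
opening: 0.0455
grasp_force: 30.0
t: 10.55
tool_pos: [0.4985, -0.103, 0.1249]
tcp_rot: [0.001, 1.0, 0.002, 0.001]
wrist_force: [-2.0, 0.7, 5.1]
opening: 0.0457
grasp_force: 30.0
```

The floor is touched (5 N). I'll release and rise.

```bash
python3 -m crank '[[0,0,0,0,0,0,0.8],[0,0,0,0,0,0,0.8],[0,0,0,0,0,0,0.8],[0,0,0,0,0,0,0.8],[0,0,0,0,0,0,0.8],[0,0,0,0,0,0,0.8],[0,0,0,0,0,0,0.8],[0,0,0,0,0,0,0.8]]'; python3 -m crank '[[0,0,0.03,0,0,0,0.8],[0,0,0.06,0,0,0,0.8],[0,0,0.08,0,0,0,0.8],[0,0,0.08,0,0,0,0.8],[0,0,0.08,0,0,0,0.8],[0,0.1,0,0,0,0,0.8],[0,0.1,0,0,0,0,0.8],[0,0,0,0,0,0,0.8]]'
python3 - <<'E'
from h import *
from rig import monitor, imaging
import cv2
d=imaging.get_image("top");w=imaging.get_image("wrist"); pickle.dump((d,w),open("h5.pkl","wb"))
cv2.imwrite("pics/h5.png",np.vstack([w["image"][0:280],cv2.resize(d["image"][170:285,280:500],(640,320))])[:,:,::-1])
E
```

```text
t: 11.55
tool_pos: [0.4985, -0.103, 0.1244]
tcp_rot: [0.001, 1.0, 0.002, 0.001]
wrist_force: [0.7, 0.7, 0.3]
opening: 0.0698
grasp_force: 0.0
t: 12.55
tool_pos: [0.4985, -0.0196, 0.2573]
tcp_rot: [-0.002, 1.0, 0.002, 0.001]
wrist_force: [0.2, -0.0, -0.2]
opening: 0.0697
grasp_force: 0.0
```

View pics/h5.png

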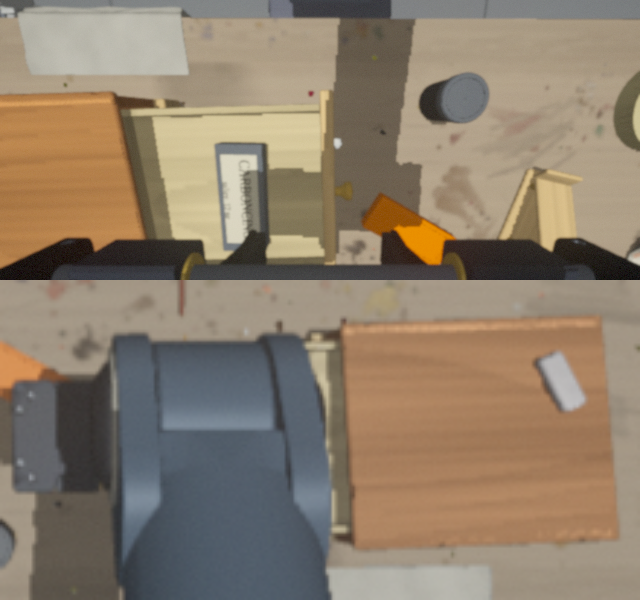

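The box lies flat, label up, in the drawer. The knob is at (345,190), which is world (0.494, 0.003). I'll close the fingers and come down in front of it.

```bash
python3 -m crank '[[-0.005,0.094,0,0,0,0,0],[-0.006,0.094,0,0,0,0,0],[0,0,0,0,0,0,0],[0,0,0,0,0,0,0],[0,0,-0.04,0,0,0,0],[0,0,-0.07,0,0,0,0],[0,0,-0.07,0,0,0,0],[0,0,0,0,0,0,0]]'; python3 -m crank '[[0,0,-0.06,0,0,0,0],[0,0,-0.06,0,0,0,0],[0,0,-0.04,0,0,0,0],[0,0,0,0,0,0,0],[0,0,0,0,0,0,0],[0,-0.02,0,0,0,0,0],[0,-0.02,0,0,0,0,0],[0,0,0,0,0,0,0]]'
python3 - <<'E'
from h import *
from rig import monitor, imaging
import cv2
w=imaging.get_image("wrist")["image"]
d=imaging.get_image("scene")
cv2.imwrite("pics/h6.png",np.vstack([w[0:300],cv2.resize(d["image"][160:270,230:450],(600,300),interpolation=cv2.INTER_CUBIC)[:, :].copy() if 0 else cv2.resize(d["image"][160:270,230:450],(640,300))])[:,:,::-1])
E
```

```text
t: 13.65
tool_pos: [0.4924, 0.0508, 0.1819]
tcp_rot: [0.002, 1.0, 0.001, -0.002]
wrist_force: [0.3, -0.2, 0.2]
opening: 0.0021
grasp_force: 0.0
t: 14.65
tool_pos: [0.4942, 0.035, 0.1207]
tcp_rot: [0.002, 1.0, 0.001, 0.001]
wrist_force: [0.3, 0.7, -0.5]
opening: 0.0006
grasp_force: 0.0
```

View pics/h6.png

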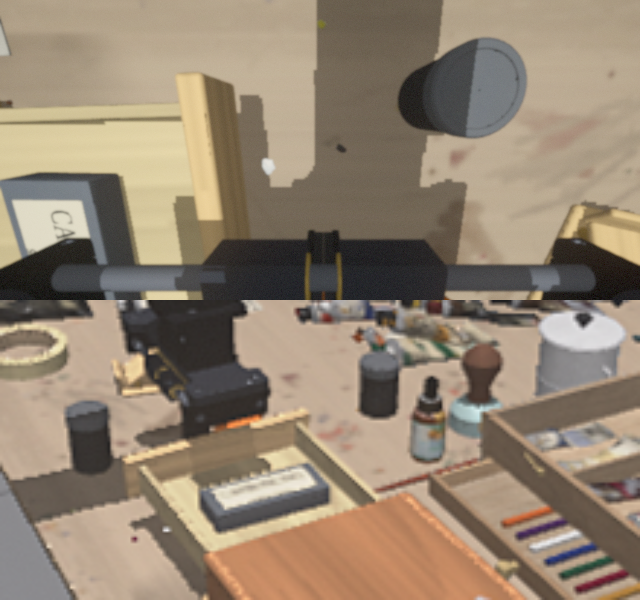

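The gripper is down in front of the knob, with the drawer and box undisturbed. I'll push at about 0.1 m/s.

```bash
python3 -m crank '[[0,-0.02,0,0,0,0,0],[0,-0.02,0,0,0,0,0],[0,-0.02,0,0,0,0,0],[0,-0.03,0,0,0,0,0],[0,-0.03,0,0,0,0,0],[0,-0.03,0,0,0,0,0],[0,-0.03,0,0,0,0,0],[0,-0.03,0,0,0,0,0]]'; python3 -m crank '[[0,-0.03,0,0,0,0,0],[0,-0.03,0,0,0,0,0],[0,-0.03,0,0,0,0,0],[0,-0.03,0,0,0,0,0],[0,-0.02,0,0,0,0,0],[0,-0.01,0,0,0,0,0],[0,0,0,0,0,0,0],[0,0,0,0,0,0,0]]'
```

```text
t: 15.75
tool_pos: [0.4941, -0.0486, 0.1204]
tcp_rot: [0.001, 1.0, 0.002, 0.001]
wrist_force: [0.8, 1.6, 0.7]
opening: 0.0004
grasp_force: 0.8
t: 16.75
tool_pos: [0.4937, -0.1077, 0.1203]
tcp_rot: [0.001, 1.0, 0.002, 0.0]
wrist_force: [-0.4, 0.0, -0.3]
opening: 0.0004
grasp_force: 0.0
```

```bash
python3 -m crank '[[0,-0.01,0,0,0,0,0],[0,-0.012,0,0,0,0,0],[0,-0.012,0,0,0,0,0],[0,-0.012,0,0,0,0,0],[0,-0.012,0,0,0,0,0],[0,-0.012,0,0,0,0,0],[0,-0.01,0,0,0,0,0],[0,0,0,0,0,0,0]]'; python3 -m crank '[[0,-0.007,0,0,0,0,0],[0,-0.007,0,0,0,0,0],[0,-0.007,0,0,0,0,0],[0,-0.007,0,0,0,0,0],[0,-0.007,0,0,0,0,0],[0,0,0,0,0,0,0],[0,0,0,0,0,0,0],[0,0,0,0,0,0,0]]'
```

```text
t: 17.75
tool_pos: [0.4939, -0.1405, 0.1204]
tcp_rot: [0.001, 1.0, 0.001, 0.001]
wrist_force: [-1.1, 0.2, -0.3]
opening: 0.0004
grasp_force: 0.0
t: 18.75
tool_pos: [0.4941, -0.1519, 0.1203]
tcp_rot: [-0.0, 1.0, 0.003, 0.0]
wrist_force: [-0.9, 5.7, 2.3]
opening: 0.0003
grasp_force: 2.9
```

```bash
python3 -m crank '[[0,-0.004,0,0,0,0,0],[0,-0.004,0,0,0,0,0],[0,0,0,0,0,0,0],[0,0,0,0,0,0,0],[0,0,0,0,0,0,0],[0,0,0,0,0,0,0],[0,0,0,0,0,0,0],[0,0,0,0,0,0,0]]'
```

```text
t: 19.75
tool_pos: [0.4942, -0.1523, 0.1203]
tcp_rot: [-0.001, 1.0, 0.005, -0.0]
wrist_force: [-0.9, 11.8, 4.1]
opening: 0.0003
grasp_force: 5.9
```

Firm stop (12 N, no travel). I'll back off along +y, rise and check.

```bash
python3 -m crank '[[0,0.02,0,0,0,0,0],[0,0.04,0,0,0,0,0],[0,0.06,0,0,0,0,0],[0,0.06,0.03,0,0,0,0],[0,0.06,0.08,0,0,0,0],[0,0.08,0.1,0,0,0,0],[0,0.1,0.1,0,0,0,0],[0,0.1,0,0,0,0,0]]'; python3 -m crank '[[0,0.1,0,0,0,0,0],[0,0.1,0,0,0,0,0],[0,0,0,0,0,0,0],[0,0,0,0,0,0,0],[0,0,0,0,0,0,0],[0,0,0,0,0,0,0],[0,0,0,0,0,0,0],[0,0,0,0,0,0,0]]'
python3 - <<'E'
from rig import imaging
import cv2,numpy as np
w=imaging.get_image("top")["image"]; d=imaging.get_image("scene")["image"]
cv2.imwrite("pics/h7.png",np.vstack([cv2.resize(w[100:290,150:520],(592,304)),cv2.resize(d[160:330,230:450],(380,294))[:, :] if 0 else cv2.resize(d[160:330,200:530],(592,294))])[:,:,::-1])
E
```

```text
t: 20.75
tool_pos: [0.4957, 0.0524, 0.2477]
tcp_rot: [0.001, 1.0, 0.002, 0.005]
wrist_force: [0.5, 0.8, 0.5]
opening: 0.0007
grasp_force: 0.0
t: 21.75
tool_pos: [0.4941, 0.1308, 0.2444]
tcp_rot: [0.001, 1.0, 0.002, 0.001]
wrist_force: [0.1, 0.5, 0.3]
opening: 0.0006
grasp_force: 0.0
```

View pics/h7.png

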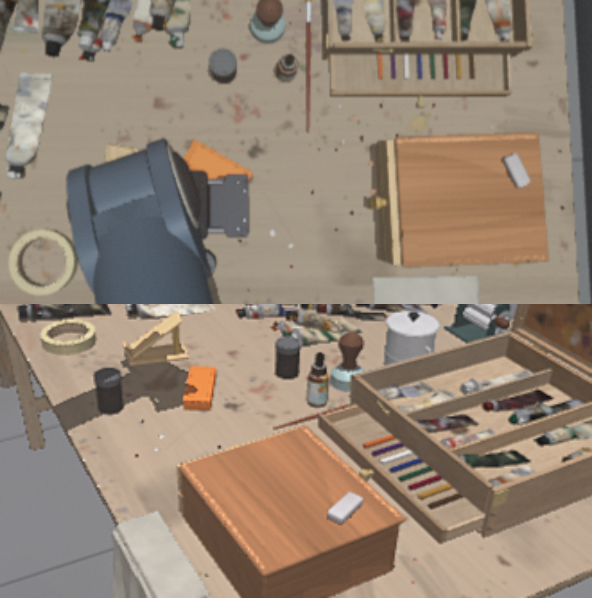

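The drawer front sits snug against the chest, the jars, tape and orange box are unmoved, and the arm is clear.

```bash
python3 -c "
from rig import ticket; print(ticket.job_done())"
```

```text
the job is handed in; nothing more can be done
None
```

I laid the charcoal box flat and label up in the drawer, let go of it, and slid the drawer gently shut against its stop; the jars and tape roll look unmoved, and the job is handed in (no verdict was shown).

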